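# Gauge the depth of a casting's blind bore

### The job

Take the depth gauge from its stand and lower its rod into the blind bore of the finned casting until it bottoms out; the bore is as cast, a little off the hub's centre, so find it by sight or by feel: a rod shoved back on its edge would no longer reach the bottom. Keep pressing so that the rod slides back until the gauge's bar sits flat on the casting's face, hold it there with a light, steady push of about 15 N (never over 25 N) for a good second, then lift the gauge straight out and lay it back in its stand with the rod undisturbed, so that it keeps the depth it has taken. Do not shift the other things on the bench.

Things in the scene. Friction and masses are not known exactly. Their poses are not given: they have to be found in the camera images.
- gauge: depth gauge, loose, 0.19 kg: steel bar (20 x 90 x 10 mm, long along its y), on it a dark block to grip (22 mm along x, 32 along y, from 10 to 42 mm above the bar's underside), a vertical 7 mm rod sliding through both, its 12 mm head up to 74 mm above the underside; a fixed screw head on the block's +y side, out to 24 mm. Origin: centre of the bar's underside, on the rod axis, z up
- rod (a joint): how far the rod projects below the bar's underside (m, 0 to 0.042). Friction holds it: it slides under an axial push of about 8 N and stays where it is left. It starts at 31 to 38 mm, always further out than the bore is deep
- rod_tip (a point): centre of the rod's lower end, which is flat, 5 mm across, with a 1 mm bevel out to the rod's 7 mm
- casting: round finned aluminium heat-sink casting screwed down on a round white plate (150 mm across, 8 mm thick), fixed. Its hub, 60 mm across, has a flat face 58 mm above the bench; the fins, out to 54 mm, end 8 mm lower. Three 4 mm dots on the face are only marks. Origin: under the plate's centre, on the hub's axis
- hub_centre (a point): centre of the hub's flat face. The vertical blind bore, 11 mm in diameter with a sharp edge, lies near it: its axis is 4.5 mm off the hub's axis, in a direction that differs each time and is not measured. There is no other hole in the hub
- bore_floor (a point): point on the hub's axis at the height of the bore's flat bottom; the bore is 16 to 26 mm deep, differently each time
- stand: grey sheet-metal stand, fixed, foot 64 x 116 mm: two uprights with level ledges (36 mm along x; 32 to 50 mm either side along y) 58 mm above the bench, a 5 mm high lip at each outer end. The gauge's bar lies along the stand's y on both ledges, 5 mm from each lip; the rod hangs free in the gap. Origin: under the foot's centre
- stand_seat (a point): centre of the stand at the height of its ledges: where the gauge's origin belongs
- reel_stand: fixed black stand with a reel of solder wire, 90 x 110 mm, 97 mm tall, standing between the casting and the gauge stand; origin under its centre. A fixed white roll on end, 87 mm across and 120 mm tall, stands 0.2 m nearer the robot. Carry the gauge over or round both
- lamp_a: bystander: round white downlight, 157 mm across, 32 mm thick, lying face up behind the work; origin under its centre
- lamp_b: bystander: round white downlight with a short lead, 157 mm across, 32 mm thick, lying face up; origin under its centre
- screw_tray: bystander: small blue tray of screws, 91 x 136 x 35 mm; origin under its centre
- solder_spool: bystander: reel of solder wire standing on end, 58 mm across, 52 mm tall; origin under its centre
- driver_1: bystander: white LED driver module, 33 x 125 x 21 mm with its leads; origin under its centre
- marker: bystander: felt marker lying flat, 138 mm long, 16 mm thick; origin under its middle
- tweezers: bystander: steel tweezers lying flat, 120 mm long, 9 mm high; origin under their middle
Mind the look-alikes: they are no part of the job. Of the things that look like the gauge, the larger one is meant.

How it is judged (in metres and radians):
On the way:
1. the rod stands on the bore's bottom and the bar is held pressed flat on the casting's face, with 4 to 14 N on the bar (of the whole push, the rod takes about 8 N), for 0.5 s (horizontal distance between rod_tip and hub_centre below 0.008 m and z of rod_tip in the frame of bore_floor between -0.0015 and 0.0012 m and z of gauge in the frame of hub_centre between -0.0015 and 0.0012 m and angle between gauge's own z axis and vertical below 0.035 rad and contact force between gauge and casting between 4 and 14 N), for 0.5 s.
At the end, for the whole second after the job is handed in: the gauge lies at rest on both ledges of its stand, released, upright within 2 degrees, within 20 mm of the stand's middle, and its rod still projects by the depth of the bore to within 1.8 mm (the ledges are as high as the casting's face, so the rod's tip hangs level with the bore's bottom) (horizontal distance between gauge and stand_seat below 0.02 m and z of gauge in the frame of stand_seat between -0.0015 and 0.0015 m and angle between gauge's own z axis and vertical below 0.035 rad and linear speed of gauge below 0.01 m/s and z of rod_tip in the frame of bore_floor between -0.0018 and 0.0018 m and contact force between the fingers and gauge below 0.1 N); the robot touches nothing.
It fails at once if the gauge is pressed on the casting with more than 25 N (contact force between gauge and casting above 25 N).
It fails at once if another thing on the bench is shifted by more than 25 mm (distance of any of lamp_a, lamp_b, screw_tray, solder_spool, driver_1, marker, tweezers from where it was at the start of the episode above 0.025 m).
It also fails if it takes over 72 s, if anything falls off the work surface, if the arm or the gripper's body presses on something with over 40 N, if the wrist force passes 120 N, or if a joint passes its speed limit or range.

### The arm

A 6-joint arm with a two-finger parallel gripper is mounted at the origin on the work surface; the furniture and walls round the work are solid. World frame = base frame: x ahead of the robot, y to its left, z up, the work surface at z = 0. Lengths are in mm, angles in rad, forces in N, time in s.
With the tool pointing down it reaches from about 200 to 875 mm from the base axis. Payload 3.4 kg.
Tool frame: the origin (TCP) lies midway between the tips of the shut fingers; the grasp point (between the pads) lies 19 mm behind it (hold_point_z is the distance from the TCP to the grasp point, in mm); z points along the fingers, y is the line along which they close (so a half turn about z gives the same grasp; the last joint's range is limited). The gripper opens to 94 mm and grips with 3 to 60 N. Pads are 16 mm wide; open, the fingers measure 119 mm over their backs; the gripper's body (75 mm by 177 mm) begins 78 mm behind the grasp point.
Start: joints at [-1.414, 0.276, 1.505, -0, 1.361, -0.121], TCP at [157.687, -552.992, 205.493] pointing down, gripper open.
Joint ranges: [-2.89, 2.89], [-0.75, 2.08], [0.22, 2.7], [-1.18, 4.32], [0.11, 2.71], [-2.7, 2.7]. Speed limits (rad/s): [2.57, 2.57, 3.14, 3.14, 3.14, 3.14].

### API

Orientations are given as a rotation vector (axis times angle).
In Python, from plant import move_ptp, servo_line, movej, grip, wait, solve_ik, observe, camera, IKError, sign_off, hold_point_z gives the robot as it stands. Calls block until the motion is done:
- move_ptp(position, orientation): joint-space move of the TCP to a pose.
- servo_line(position, rot=None, speed=150, guard=None): straight line of the TCP; rot=None keeps the orientation; speed is the mean speed in mm/s. With guard (N) it stops when the force on the tool has changed by that much, and returns True; else False.
- movej(angles): joint-space move.
- grip(opening, squeeze=None): opening from 0.0 (shut) to 1.0 (fully open); squeeze is the grip in N (None keeps the last); returns when the fingers have stopped.
- wait(seconds).
- solve_ik(position, orientation): joint angles nearest the present ones, or None.
- observe(): the state.
- camera(name): name is "scene" or "top"; returns a dict with "frame" (480x640x3 uint8, red, green, blue), "camera_matrix" (3x3 intrinsics, pixels), "k1" (the pictures are not rectified: a ray, as slopes to the right and down, at radius r is drawn at 1 + k1 r^2 times it, then the intrinsics apply), "T" (4x4, takes a point from camera to world coordinates). Camera axes: x right, y up, looking along -z (the intrinsics and any distortion apply to the point x, -y, -z); pixel columns grow to the right and rows downward; lengths in mm; the calibration is good to about 2 mm. A picture is of the moment at which its call begins. There is no depth.
A pose or a line that the arm cannot do raises IKError and nothing moves.
- sign_off(): hands the job in; it is judged then, once.
The state is a dict: "time": time; "qpos": joint angles; "joint_velocities": joint speeds; "effort": joint torques, N m; "eef_pos": TCP position; "orientation": TCP orientation; "ft_force": force on the tool from outside, world axes, zero at the start; "moment": the same for the moment, N m; "grip_width": opening from 0.0 (shut) to 1.0 (fully open); "grip_force": force on a finger pad.
Only numpy, scipy, OpenCV 4.12 (cv2) and the standard library are available. Lean on these libraries where they do the work, as an engineer would, in place of code of your own. Each camera call takes 0.05 s, during which the arm holds its last target. There are 200 camera calls.

## Working session

There is one attempt and no reset: what is moved stays moved. The work goes in short steps, each a Python script; the robot and the scene stay as the last script left them, time stands still between calls to the robot, and variables do not carry over. Pictures are saved under pics/ and viewed, at most 10 in all, crops included, and the job is handed in when it is done.

```bash
ls; mkdir -p pics; python3 - <<'E'
from plant import *
import cv2,numpy as np
for n in("scene","top"):
    c=camera(n); cv2.imwrite(f"pics/{n}0.png",c["frame"][:,:,::-1]); np.savez(f"pics/{n}0.npz",**c)
    print(n,c["camera_matrix"].round(1).tolist(),c["k1"],c["T"].round(3).tolist())
o=observe();print({k:np.round(v,3).tolist() for k,v in o.items()},hold_point_z)
E
```

```text
pics
scene [[527.5, 0.0, 318.5], [0.0, 527.5, 246.2], [0.0, 0.0, 1.0]] -0.053264515371803836 [[-0.406, 0.429, -0.807, -361.142], [-0.914, -0.188, 0.36, 512.114], [0.003, 0.883, 0.469, 577.953], [0.0, 0.0, 0.0, 1.0]]
top [[567.3, 0.0, 326.3], [0.0, 567.3, 236.8], [0.0, 0.0, 1.0]] -0.1397136766545139 [[0.026, 0.997, -0.07, 431.044], [-1.0, 0.025, -0.016, 72.065], [-0.015, 0.071, 0.997, 1298.354], [0.0, 0.0, 0.0, 1.0]]
{'time': 0.1, 'qpos': [-1.414, 0.277, 1.506, 0.0, 1.361, -0.121], 'joint_velocities': [0.0, 0.0, -0.004, -0.0, -0.0, 0.0], 'effort': [0.002, -40.545, -23.778, 0.07, 0.03, -0.0], 'eef_pos': [157.605, -552.475, 204.712], 'orientation': [-3.11, -0.435, 0.0], 'ft_force': [0.074, -0.852, 0.597], 'moment': [-0.05, 0.046, 0.007], 'grip_force': 0.0, 'grip_width': 0.997} 18.8
```

View pics/top0.png

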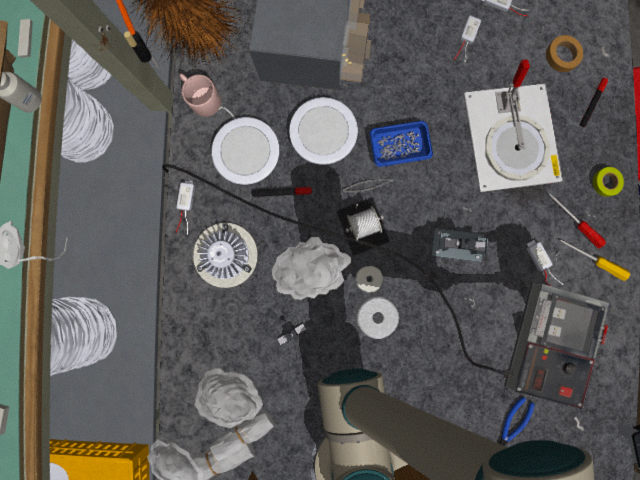

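View pics/scene0.png

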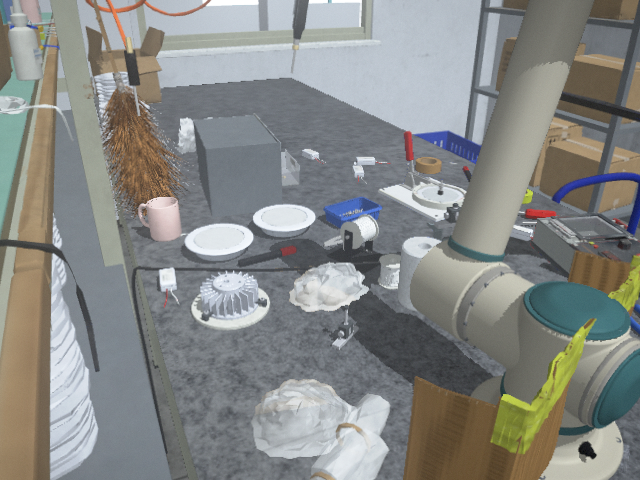

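Top view: the larger gauge in its grey stand is at (462,245). A small look-alike is at (291,333). The casting's bore hub is at (222,253) and the reel stand at (364,224). Scene view: the casting is at (230,285), the small look-alike at (345,330), and the gauge stand is hidden behind the arm. The larger one at (462,245) fits the description. I'll enlarge it to confirm.

```bash
cat > h.py <<'E'
import numpy as np, cv2
def ray(c,u,v):
    K=c["camera_matrix"];k=float(c["k1"])
    p=cv2.undistortPoints(np.array([[[u,v]]],float),K,np.array([k,0,0,0,0.])).ravel()
    T=c["T"]; return T[:3,3],T[:3,:3]@np.array([p[0],-p[1],-1])
def onz(c,u,v,z):
    o,d=ray(c,u,v); return o+d*(z-o[2])/d[2]
def proj(c,P):
    q=c["T"][:3,:3].T@(np.asarray(P,float)-c["T"][:3,3]); q=np.array([q[0],-q[1],-q[2]])
    return cv2.projectPoints(q.reshape(1,1,3),np.zeros(3),np.zeros(3),c["camera_matrix"],np.array([float(c["k1"]),0,0,0,0]))[0].ravel()
def tri(rs):
    A=0;b=0
    for o,d in rs:
        d=d/np.linalg.norm(d);M=np.eye(3)-np.outer(d,d);A=A+M;b=b+M@o
    p=np.linalg.solve(A,b); return p,[np.linalg.norm(np.cross(p-o,d/np.linalg.norm(d))) for o,d in rs]
E
python3 - <<'E'
from h import *
t=np.load("pics/top0.npz");s=np.load("pics/scene0.npz")
for n,u,v,z in(("gauge",462,245,60),("cast",222,253,58),("reel",364,224,97)):
    P=onz(t,u,v,z);print(n,P.round(),proj(s,P).round())
f=t["frame"][:,:,::-1]
a=cv2.resize(f[205:285,412:512],(500,400),interpolation=cv2.INTER_CUBIC)
b=cv2.resize(f[225:285,192:252][:],(300,300),interpolation=cv2.INTER_CUBIC)
im=np.zeros((400,800,3),np.uint8);im[:,:500]=a;im[:300,500:]=b
cv2.imwrite("pics/crop1.png",im)
E
```

```text
gauge [ 508. -206.   60.] [451. 224.]
cast [477. 321.  58.] [230. 280.]
reel [545.  12.  97.] [359. 219.]
```

View pics/crop1.png

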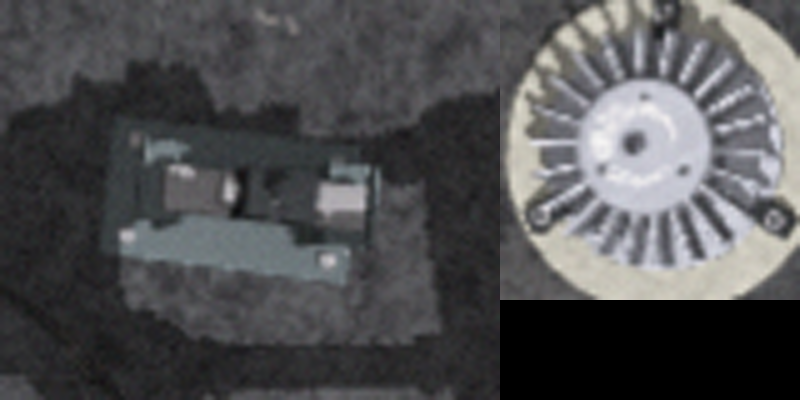

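The crop shows a bar with a dark grip block (162–245) lying along the stand's two ledges. It is the larger gauge, so it's the one meant. On the casting, the bore is the dark spot left of the hub centre, with three small dots around it. The arm shades and hides the gauge, so I'll swing it away and take both pictures again.

```bash
python3 - <<'E'
from plant import *
import cv2
from h import *
movej([-1.414,0.0,1.5,0,1.6,-0.121]); movej([-2.0,0.0,1.5,0,1.6,-0.121])
o=observe();print(o["time"],o["eef_pos"],o["ft_force"])
im=np.zeros((600,800,3),np.uint8)
for i,(n,x,y) in enumerate((("top",412,210),("scene",401,182))):
    c=camera(n); np.savez(f"pics/{n}1.npz",**c); f=c["frame"][:,:,::-1]
    im[:300,400*i:400*i+400]=cv2.resize(f[y:y+75,x:x+100],(400,300),interpolation=cv2.INTER_CUBIC)
    x,y=((197,223),(185,250))[i]
    im[300:,400*i:400*i+400]=cv2.resize(f[y:y+60,x:x+80],(400,300),interpolation=cv2.INTER_CUBIC)
cv2.imwrite("pics/crop2.png",im)
E
```

```text
1.9 [-119.62261552 -429.82935066  345.22094544] [ 0.05055358 -0.6267043  -0.3201915 ]
```

View pics/crop2.png

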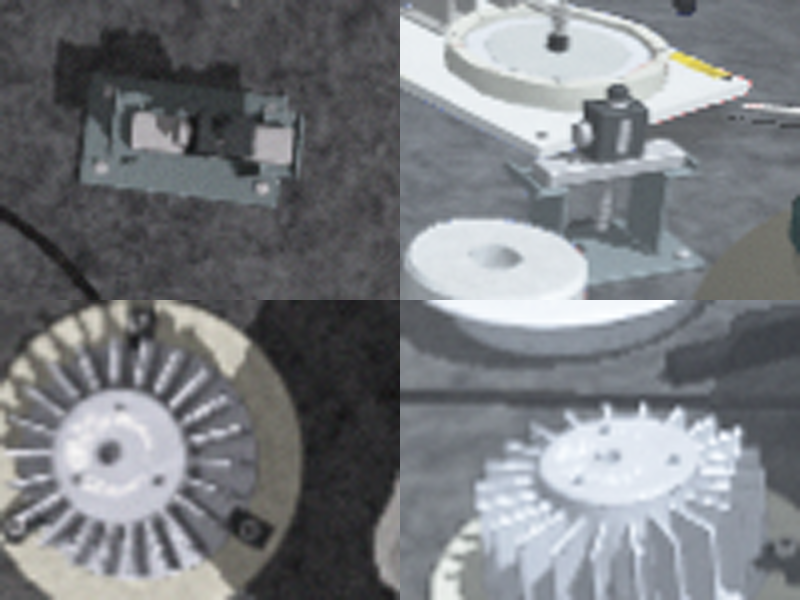

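Top crop (4x, from 412,210): the bar runs from (132,131) to (293,146) with the dark block at (190–250,112–158) and the screw on the left, which is +y. Scene crop: the bar runs from (537,165) to (688,152), the head top is at (620,90), and the rod hangs in the gap. On the casting, the bore is dark at (110,452) in the top crop and (607,457) in the scene crop. The hub centre is about (121,447) in the top crop. Next I'll get subpixel values.

```bash
python3 - <<'E'
from h import *
t=np.load("pics/top1.npz");s=np.load("pics/scene1.npz")
def up(c,x,y,w,h,k):
    g=cv2.cvtColor(c["frame"],cv2.COLOR_RGB2GRAY)[y:y+h,x:x+w]
    return cv2.resize(g,None,fx=k,fy=k,interpolation=cv2.INTER_CUBIC)
def full(p,x,y,k): return (np.asarray(p)+.5)/k-.5+[x,y]
# hub: bright disc, open away fins
C={}
for n,c,x,y,kk in(("top",t,197,223,11),("scene",s,185,250,7)):
    k=8;g=up(c,x,y,80,60,k);m=(g>125).astype(np.uint8)
    m=cv2.morphologyEx(m,cv2.MORPH_CLOSE,np.ones((33,33)))if 0 else m
    seed=(int((121 if n=="top" else 620)%400*1.6),int((447-300 if n=="top" else 460-300)*1.6))
    cs,_=cv2.findContours(m,cv2.RETR_EXTERNAL,cv2.CHAIN_APPROX_NONE)
    # radial edge: keep region, opened by an ellipse wider than a fin
    el=cv2.getStructuringElement(cv2.MORPH_ELLIPSE,(kk*6+1,kk*6+1 if n=="top" else kk*4+1))
    filled=np.zeros_like(m);cv2.drawContours(filled,cs,-1,1,-1)
    op=cv2.morphologyEx(filled,cv2.MORPH_OPEN,el)
    nl,lab=cv2.connectedComponents(op);l=lab[seed[1],seed[0]]
    cc,_=cv2.findContours((lab==l).astype(np.uint8),cv2.RETR_EXTERNAL,cv2.CHAIN_APPROX_NONE)
    e=cv2.fitEllipse(max(cc,key=len));p=full(e[0],x,y,k)
    print(n,"hub",l,p.round(2),np.round(np.array(e[1])/k,1),round(e[2]))
    C[n]=p
    # dark blobs inside
    mask=np.zeros_like(m);cv2.ellipse(mask,(e[0],(e[1][0]*.85,e[1][1]*.85),e[2]),1,-1)
    bg=np.median(g[mask>0]);d=((g<bg-25)&(mask>0)).astype(np.uint8)
    N,_,st,ce=cv2.connectedComponentsWithStats(d)
    for i in range(1,N):
        if st[i,4]>30: q=full(ce[i],x,y,k);print("  blob",q.round(2),st[i,4]/k/k,onz(c,*q,58).round(1))
    print("  hub z58",onz(c,*p,58).round(1))
print("hub tri",tri([ray(t,*C["top"]),ray(s,*C["scene"])]))
# gauge crops
a=up(t,440,228,50,32,8);b=up(s,430,195,50,37,8)
k=8
im=np.zeros((600,800,3),np.uint8)
A=cv2.resize(t["frame"][230:270,440:493,::-1],(530,400),interpolation=cv2.INTER_CUBIC)
B=cv2.resize(s["frame"][198:233,430:480,::-1],None,fx=8,fy=8,interpolation=cv2.INTER_CUBIC)
im[:300,:398]=cv2.resize(t["frame"][230:268,440:490,::-1],(400,304),interpolation=cv2.INTER_CUBIC)[:300,:398]
im[:280,400:]=B
g=im[300:];H=cv2.resize(t["frame"][238:268:,223-26:223+24,::-1],(400,240),interpolation=cv2.INTER_CUBIC);im[300:540,:400]=H
im[300:540,400:]=cv2.resize(s["frame"][265:295,205:255,::-1],(400,240),interpolation=cv2.INTER_CUBIC)
cv2.imwrite("pics/crop3.png",im)
E
```

```text
top hub 1 [220.85 265.14] [38.6 46.9] 165
  blob [218.3 253.1] 21.546875 [476.4 329.5  58. ]
  blob [206.32 258.8 ] 23.78125 [463.1 355.8  58. ]
  blob [230.75 267.96] 162.234375 [444.4 300.6  58. ]
  blob [211.79 258.39] 3.421875 [464.3 343.6  58. ]
  blob [228.22 258.66] 4.546875 [464.7 306.9  58. ]
  blob [207.44 264.92] 26.453125 [449.6 352.8  58. ]
  blob [214.96 270.78] 105.78125 [437.2 335.5  58. ]
  hub z58 [450.  322.8  58. ]
scene hub 4 [228.48 292.99] [40.3 77.5] 87
  blob [213.11 278.64] 0.953125 [494.3 348.5  58. ]
  blob [209.46 281.07] 4.640625 [488.4 356.9  58. ]
  blob [253.86 293.2 ] 226.859375 [415.5 293.3  58. ]
  blob [198.15 290.93] 30.34375 [463.1 383.9  58. ]
  blob [215.77 289.19] 30.796875 [456.1 353.   58. ]
  blob [249.17 288.7 ] 0.9375 [433.3 296.6  58. ]
  blob [243.43 300.24] 86.421875 [401.1 317.2  58. ]
  blob [236.37 302.56] 87.6875 [399.  330.6  58. ]
  blob [228.99 304.3 ] 60.171875 [398.9 344.   58. ]
  blob [221.4  305.07] 38.640625 [401.9 356.7  58. ]
  blob [203.48 302.44] 47.015625 [422.4 383.5  58. ]
  blob [213.74 306.56] 20.03125 [402.8 370.1  58. ]
  hub z58 [434.4 335.1  58. ]
hub tri (array([451.23495812, 328.27543442,  45.75652323]), [np.float64(3.103021801434147), np.float64(3.1030218014341813)])
```

View pics/crop3.png

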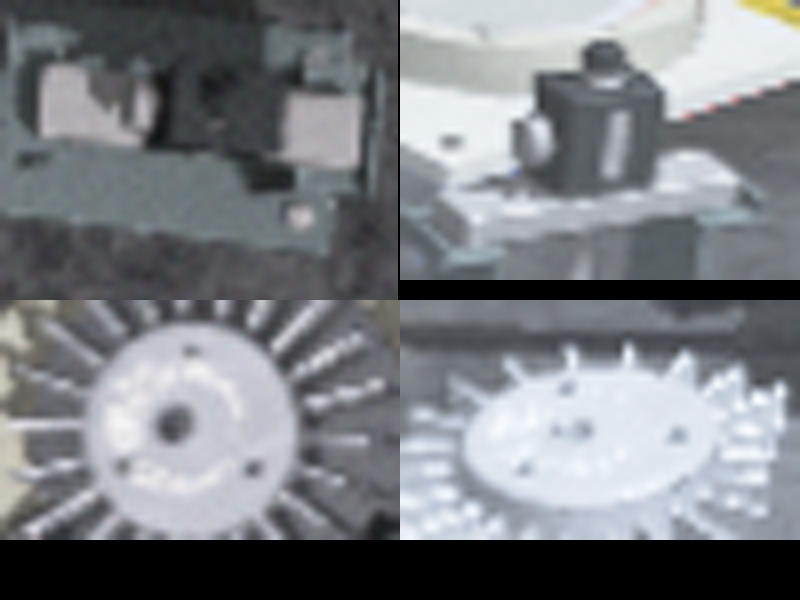

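Hub dots in the top crop are at (190,350), (252,467) and (123,466), with the bore at (174,425). In the scene crop the dots are at (568,388), (678,433) and (525,468), with the bore near (573,430). The bar's top corners in the top crop are (40,65), (362,95), (358,168) and (38,138). In the scene crop they are (440,190), (475,215), (740,180) and (712,152).

```bash
python3 - <<'E'
from h import *
t=np.load("pics/top1.npz");s=np.load("pics/scene1.npz")
T=lambda p,o:(np.array(p)+.5)/8-.5+o
def T2(u,v,o,x0=0,y0=0): return T([u-x0,v-y0],np.array(o))
top=lambda u,v:T2(u,v,(197,238),0,300); sc=lambda u,v:T2(u,v,(205,265),400,300)
dt=[(190,350),(252,467),(123,466)];ds=[(568,388),(678,433),(525,468)]
P=[]
for a,b in zip(dt,ds):
    p,r=tri([ray(t,*top(*a)),ray(s,*sc(*b))]);P.append(p);print("dot",p.round(1),np.round(r[0],1),onz(t,*top(*a),58).round(1),onz(s,*sc(*b),58).round(1))
print("mean",np.mean(P,0), "hub circ z58",onz(t,*top(192,427),58).round(1))
p,r=tri([ray(t,*top(174.4,424.8)),ray(s,*sc(573,430))]);print("bore",p.round(1),np.round(r[0],1),onz(t,*top(174.4,424.8),58).round(1),onz(s,*sc(573,430),58).round(1))
gt=[(38,138),(40,65),(362,95),(358,168)];gs=[(475,215),(440,190),(712,152),(740,180)]
# order: +y/-x, +y/+x, -y/+x, -y/-x ; scene near= -x
Q=[]
for a,b in zip(gt,gs):
    A=T2(*a,(440,230));B=T2(*b,(430,198),400)
    p,r=tri([ray(t,*A),ray(s,*B)]);Q.append(p);print("bar",p.round(1),np.round(r[0],1),onz(t,*A,68).round(1),onz(s,*B,68).round(1))
Z=[onz(t,*T2(*a,(440,230)),68) for a in gt];print("tri mean",np.mean(Q,0).round(1),"top@68",np.mean(Z,0).round(1))
d=(Z[0]+Z[1]-Z[2]-Z[3])/2;print("len",np.linalg.norm(d),"yaw of y",np.degrees(np.arctan2(-d[0],d[1])),"width",np.linalg.norm(Z[0]-Z[1]))
print("head",onz(s,*T2(604,47,(430,198),400),74+58).round(1))
E
```

```text
dot [496.6 324.8  57.9] 1.0 [497.  325.8  58. ] [495.8 323.9  58. ]
dot [464.9 306.5  58.7] 0.7 [465.2 307.3  58. ] [465.7 305.7  58. ]
dot [464.4 342.9  58.5] 0.3 [464.5 343.3  58. ] [465.  342.5  58. ]
mean [475.3159733  324.73746716  58.38212566] hub circ z58 [475.8 324.4  58. ]
bore [476.  328.6  58.7] 0.6 [476.2 329.4  58. ] [476.8 327.9  58. ]
bar [ 501.5 -166.1   69.4] 1.2 [ 502.3 -165.4   68. ] [ 503.5 -169.1   68. ]
bar [ 521.1 -167.2   68.4] 1.9 [ 522.2 -165.7   68. ] [ 521.2 -169.7   68. ]
bar [ 514.8 -257.6   66.4] 2.7 [ 516.2 -254.9   68. ] [ 511.2 -257.8   68. ]
bar [ 495.8 -255.1   66.1] 0.8 [ 496.2 -254.    68. ] [ 492.4 -253.1   68. ]
tri mean [ 508.3 -211.5   67.6] top@68 [ 509.2 -210.    68. ]
len 89.07911442673809 yaw of y -3.8834791748272814 width 19.942116553969942
head [ 467.9 -177.2  132. ]
```

Heights agree: face 58.4 against 58, bar top 67.6 against 68. Bar length and width come out at 89 x 20, and the bore offset at 4.4 mm. Next comes the IK check, then the grasp.

```bash
cat > g.py <<'E'
from plant import *
from h import *
from scipy.spatial.transform import Rotation as R
G=np.array([508.8,-210.8]); YAW=np.radians(-3.9); BORE=np.array([476.1,329.0])
def rv(sgn=1,yaw=YAW):
    y=sgn*np.array([np.cos(yaw),np.sin(yaw),0]);z=np.array([0,0,-1.]);x=np.cross(y,z)
    return R.from_matrix(np.c_[x,y,z]).as_rotvec()
E
python3 - <<'E'
from g import *
for s in(1,-1):
    for p in((*G,200),(*G,67),(*BORE,200),(*BORE,67)):
        q=solve_ik(list(map(float,p)),rv(s).tolist()); print(s,p,None if q is None else np.round(q,2))
E
```

```text
1 (np.float64(508.8), np.float64(-210.8), 200) [-0.52  0.24  1.57 -0.    1.33 -0.45]
1 (np.float64(508.8), np.float64(-210.8), 67) [-0.52  0.35  1.76 -0.    1.02 -0.45]
1 (np.float64(476.1), np.float64(329.0), 200) [ 0.48  0.28  1.51 -0.    1.35  0.55]
1 (np.float64(476.1), np.float64(329.0), 67) [ 0.48  0.39  1.7  -0.    1.05  0.55]
-1 (np.float64(508.8), np.float64(-210.8), 200) [-0.52  0.24  1.57 -0.    1.33  2.69]
-1 (np.float64(508.8), np.float64(-210.8), 67) [-0.52  0.35  1.76 -0.    1.02  2.69]
-1 (np.float64(476.1), np.float64(329.0), 200) [ 0.48  0.28  1.51 -0.    1.35 -2.59]
-1 (np.float64(476.1), np.float64(329.0), 67) [ 0.48  0.39  1.7  -0.    1.05 -2.59]
```

```bash
python3 - <<'E'
from g import *
r=rv()
move_ptp([*G,200],r); print(servo_line([*G,115],r,speed=150,guard=15))
print(servo_line([*G,67],r,speed=80,guard=8)); o=observe();print(o["time"],o["eef_pos"],o["ft_force"])
grip(0.0,40); o=observe();print(o["time"],o["grip_width"]*94,o["grip_force"],o["ft_force"],o["eef_pos"])
im=np.zeros((450,800,3),np.uint8)
for i,(n,x,y) in enumerate((("top",420,200),("scene",401,152))):
    c=camera(n); im[:,400*i:400*i+400]=cv2.resize(c["frame"][y:y+90,x:x+80,::-1],(400,450),interpolation=cv2.INTER_CUBIC)
cv2.imwrite("pics/grasp.png",im)
E
```

```text
False
False
5.8833 [ 509.19238016 -210.99530703   67.3326884 ] [0.26704935 0.10903091 0.85078574]
6.9833 21.811240167835432 39.96577441692352 [-0.30549916  0.52023111 -0.85987312] [ 509.00192403 -210.82999668   66.98852948]
```

View pics/grasp.png

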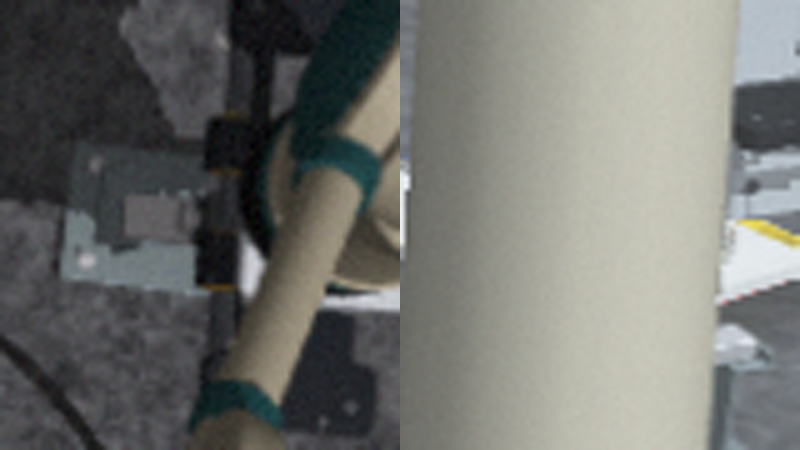

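The grasp closed on the 22 mm block: the reading is 21.8 mm and the bar is still on the ledges. Now I'll lift, carry it over the casting and look.

```bash
python3 - <<'E'
from g import *
r=rv()
servo_line([*G,205],r,speed=150); servo_line([*BORE,205],r,speed=250); servo_line([*BORE,118],r,speed=120,guard=15)
wait(.3);o=observe();print(o["time"],o["grip_width"]*94,o["ft_force"],o["eef_pos"])
im=np.zeros((450,800,3),np.uint8)
for i,(n,x,y) in enumerate((("top",185,210),("scene",185,200))):
    c=camera(n); np.savez(f"pics/{n}2.npz",**c);im[:,400*i:400*i+400]=cv2.resize(c["frame"][y:y+90,x:x+80,::-1],(400,450),interpolation=cv2.INTER_CUBIC)
cv2.imwrite("pics/hover.png",im)
E
```

```text
11.6417 21.913533845226173 [ 0.84686822 -0.31853078 -1.29724276] [476.39732611 329.19388524 118.6295433 ]
```

View pics/hover.png

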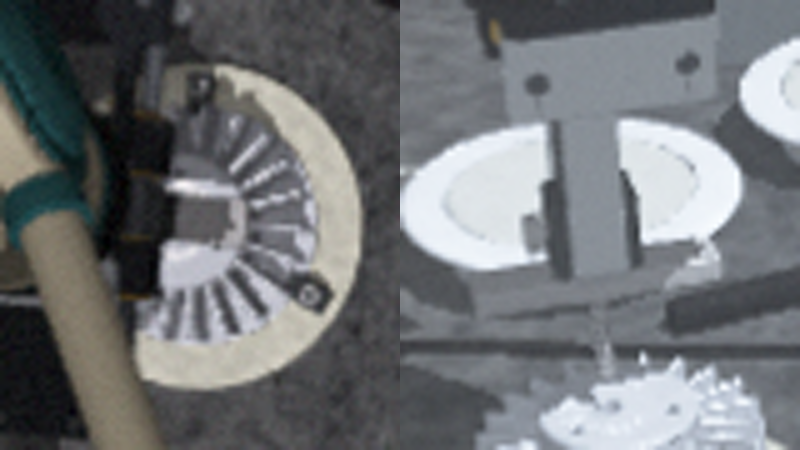

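Scene crop: the gauge hangs upright in the grip. The rod tip at (605,375) points down on its line to (608,406), where the bore lies at (607,406). It's aligned to within a pixel, so I'll lower with a force guard.

```bash
python3 - <<'E'
from g import *
r=rv()
h=servo_line([*BORE,93],r,speed=20,guard=3.5); o=observe(); print(h,o["time"],o["ft_force"],o["eef_pos"],o["moment"])
if not h:
    h=servo_line([*BORE,70],r,speed=12,guard=4.5); o=observe(); print(h,o["time"],o["ft_force"],o["eef_pos"],o["moment"])
E
```

```text
False 13.1417 [-0.85471607  0.07097498 -2.23728595] [476.20785797 329.04325496  93.14442973] [-0.07907429 -0.09060544 -0.00850419]
True 14.275 [-0.34928023  0.27927445  5.11516709] [476.05586542 328.99648184  79.74378325] [-0.03688627 -0.11417313 -0.00541798]
```

The rod dropped into the bore and bottomed at TCP z 79.7 with no side load. I'll press on gently in steps until the bar seats.

```bash
python3 - <<'E'
from g import *
r=rv(); base=-2.0
def fz(n=4):
    v=[]
    for _ in range(n): wait(.03); v.append(observe()["ft_force"][2])
    return np.mean(v)-base
print(servo_line([*BORE,69],r,speed=12,guard=8)); z=69.0;print(observe()["eef_pos"],fz())
log=[]
while z>64.5:
    z-=.2; servo_line([*BORE,z],r,speed=8); f=fz(); log.append((round(z,2),round(observe()["eef_pos"][2],2),round(f,1)))
    if f>13.2: break
print(log)
hold=[]
t0=observe()["time"]
while observe()["time"]-t0<2.0:
    f=fz(5); hold.append(round(f,1))
    if f>16.5: z+=.05; servo_line([*BORE,z],r,speed=8)
    elif f<13: z-=.05; servo_line([*BORE,z],r,speed=8)
o=observe();print(hold,z,o["time"],o["ft_force"],o["moment"],o["eef_pos"],o["grip_width"]*94)
E
```

```text
False
[476.08940956 329.0186219   69.73298482] 7.188591714425313
[(68.8, np.float64(69.6), np.float64(8.1)), (68.6, np.float64(69.43), np.float64(8.5)), (68.4, np.float64(69.24), np.float64(8.4)), (68.2, np.float64(69.04), np.float64(8.4)), (68.0, np.float64(68.86), np.float64(8.4)), (67.8, np.float64(68.66), np.float64(8.2)), (67.6, np.float64(68.44), np.float64(8.4)), (67.4, np.float64(68.27), np.float64(9.0)), (67.2, np.float64(68.03), np.float64(8.2)), (67.0, np.float64(67.85), np.float64(8.4)), (66.8, np.float64(67.64), np.float64(8.9)), (66.6, np.float64(67.45), np.float64(8.6)), (66.4, np.float64(67.24), np.float64(8.5)), (66.2, np.float64(67.05), np.float64(8.5)), (66.0, np.float64(67.0), np.float64(9.1)), (65.8, np.float64(66.99), np.float64(10.4)), (65.6, np.float64(67.02), np.float64(11.6)), (65.4, np.float64(67.0), np.float64(12.5)), (65.2, np.float64(66.98), np.float64(13.7))]
[np.float64(13.7), np.float64(13.6), np.float64(13.5), np.float64(13.9), np.float64(13.7), np.float64(13.7), np.float64(13.4), np.float64(13.8), np.float64(13.5), np.float64(13.5), np.float64(13.5), np.float64(13.6)] 65.19999999999995 24.6667 [-2.40741467 -1.90329954 12.45102997] [-0.36034917  0.43949368 -0.02551624] [476.12988943 329.02023628  66.9755578 ] 21.57300839487331
```

The bar seated flat at TCP z 67.0, the same height as on the ledges. I'll bring the push to 15 N, hold it, then lift straight out and return.

```bash
python3 - <<'E'
from g import *
r=rv()
servo_line([*BORE,64.9],r,speed=8); h=[]
for _ in range(8): wait(.18); h.append(round(observe()["ft_force"][2]+2,1))
print(h)
servo_line([*BORE,72],r,speed=12); servo_line([*BORE,110],r,speed=40); print(observe()["ft_force"])
servo_line([*BORE,205],r,speed=150); servo_line([*G,205],r,speed=220); servo_line([*G,80],r,speed=100,guard=10)
wait(.2);print(observe()["ft_force"],observe()["eef_pos"])
print(servo_line([*G,65.8],r,speed=8,guard=3)); wait(.2); o=observe();print(o["time"],o["ft_force"],o["moment"],o["eef_pos"],o["grip_width"]*94)
E
```

```text
[np.float64(14.7), np.float64(15.2), np.float64(15.5), np.float64(14.5), np.float64(15.1), np.float64(14.7), np.float64(15.5), np.float64(15.6)]
[ 0.41525517  0.30069073 -2.3335248 ]
[-0.13416909  0.2350449  -0.99726223] [ 509.08995682 -210.94999839   80.5296007 ]
True
34.875 [-0.21278463  0.48187149  6.49979851] [-0.04684171 -0.03551751 -0.0289823 ] [ 508.77993383 -210.77272394   66.96803006] 21.7383026628141
```

```bash
python3 - <<'E'
from g import *
r=rv()
servo_line([*G,66.9],r,speed=8); print(observe()["ft_force"])
grip(0.7); wait(.2); servo_line([*G,110],r,speed=60,guard=8); servo_line([*G,205],r,speed=150)
movej([-1.414,0.0,1.5,0,1.6,-0.121]); movej([-2.0,0.0,1.5,0,1.6,-0.121]); print(observe()["time"])
im=np.zeros((300,800,3),np.uint8)
for i,(n,x,y) in enumerate((("top",412,210),("scene",401,182))):
    c=camera(n); np.savez(f"pics/{n}3.npz",**c); im[:,400*i:400*i+400]=cv2.resize(c["frame"][y:y+75,x:x+100,::-1],(400,300),interpolation=cv2.INTER_CUBIC)
cv2.imwrite("pics/end.png",im)
E
```

```text
[0.59983059 0.74266526 3.92058117]
40.5417
```

View pics/end.png

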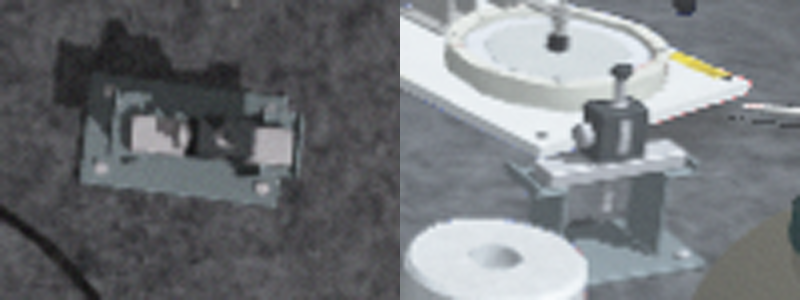

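The gauge lies on both ledges as it did at the start: bar from (132,131) to (293,146) in the top crop, and (537,165) to (688,152) in the scene crop. The head now stands clear of the block at (622,72), so the rod has taken a depth.

```bash
python3 -c "
from plant import *
print(sign_off())"
```

```text
the job is handed in; nothing more can be done
None
```

I handed the job in at about 41 s: the gauge bottomed in the bore, was held flat at about 15 N for over a second, and is back on its stand with its depth kept; `sign_off()` returned no verdict.

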